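Check the eight-tooth wooden gear against the master

ROBOT

A 6-joint arm with a two-finger parallel gripper is mounted at the origin on the work surface. World frame = base frame: x ahead of the robot, y to its left, z up, the work surface at z = 0. Lengths are in m, angles in rad, forces in N, time in s.
With the tool pointing down it reaches from about 0.325 to 0.85 m from the base axis. Payload 4.4 kg.
Tool frame: the origin (TCP) lies between the finger pads; the fingertips stand 22 mm ahead of it and the grasp point (between the pads) lies 3 mm ahead of it; x points along the fingers, y is the direction in which the jaws open and shut, and the axes are right-handed (so a half turn about x gives the same grasp; the last joint's range is limited). The gripper opens to 94 mm and grips with 3 to 60 N. Pads are 16 mm wide; open, the fingers measure 119 mm over their backs; the gripper's body (75 mm by 177 mm) begins 78 mm behind the grasp point.
Start: joints at [-0.15, 0.207, 1.542, -0, 1.393, -0.15], TCP at [0.575, -0, 0.227] pointing down, gripper open.
Joint ranges: [-2.73, 2.73], [-0.86, 2.22], [0.23, 2.46], [-1.11, 4.25], [0.08, 2.63], [-2.82, 2.82]. Speed limits (rad/s): [2.79, 2.79, 3.14, 3.14, 3.14, 3.14].

INTERFACE

Orientations are given as a unit quaternion [x, y, z, w].
In Python, from bench import r gives the robot as it stands.
- The arm moves only by the tool jog_arm, never from a script. Its argument "steps" is a list of rows, each an object with "hand": the opening, from 0 (shut) to 1 (fully open); "travel": the shift along the tool's x, y, z in cm, a list of three; "angular": the turn, a rotation vector about the tool's x, y, z in degrees, a list of three. A call has 1 to 20 rows; each row shifts and turns the pose as measured when the row begins, along the tool's axes as they then stand; what a row does not reach is not made up. A row lasts 1/12 s, in which the tool goes at most 41.7 mm and 7.16 degrees, less where a joint would pass 70% of its speed; a pose out of reach is approached as far as the arm can. A call with a gripper value outside its range is refused whole. The fingers move at their own pace and stop on an object; the grip force is fixed at half the most. Time passes only in rows, so rows that do not move let the fingers close. It gives the time, the measured TCP pose, the force and the opening at its end, in the units of the state.
- r.sense(): the state, without advancing time (a new reading comes with each control period).
- r.camera(name): name is "scene" or "side" or "wrist"; returns (picture, depth): 480x640x3 uint8, blue, green, red; 480x640 float32, m along the optical axis (not along the pixel's ray), 0 where there is no reading.
- r.camera_info(name): a dict with "intrinsics" (3x3 intrinsics, pixels), "R" (3x3) and "t" (3): a world point X has camera coordinates R X + t. Camera axes: x right, y down, z forward; pixel columns grow to the right and rows downward; lengths in m; the calibration is good to about 2 mm. A picture is of the moment at which its call begins: read the wrist's pose just before it. camera_info takes no time and is no camera call; for the wrist camera it gives the pose at the moment of the call.
- r.close_job(): hands the job in, once; it reports no verdict.
The state is a dict: "time": time; "joint_pos": joint angles; "qd": joint speeds; "effort": joint torques, N m; "position": TCP position; "eef_rot": TCP orientation; "ft_force": force on the tool from outside, world axes, zero at the start; "ft_torque": the same for the moment, N m; "finger_gap": finger opening in m.
Only numpy, scipy, OpenCV 4.12 (cv2) and the standard library are available. Lean on these libraries where they do the work, as an engineer would, in place of code of your own. Each camera call takes 0.05 s, during which the arm holds its last target. There are 200 camera calls.

TASK

Three loose wooden gears lie on the bench. Take the one with eight teeth, lower it onto the dark steel post of the white test board until it lies flat on the board with its teeth between those of the dark master gear, then turn it on the post by about a quarter turn so that the master is seen to turn with it. Let go and leave it there.

Things in the scene. Friction and masses are not known exactly. Their poses are not given: they have to be found in the camera images.
- gear8: Eight-tooth loose gear, oak-coloured. Disc 14 mm thick, 90 mm over tips, 50 over roots; pale round hub 36 mm across, top 50 mm above the underside: grip it at any yaw. 26 mm bore right through. 100 g. Origin: axis, underside; z up; x axis through a tooth's middle, a tooth every 45 deg. Two like gears lie about: six teeth (72 mm) and ten (108 mm).
- tester: Fixed white test board, 130 (x) by 213 mm (y), 18 mm thick. Origin: on the test post's axis at the board's underside, on the bench; z up. The dark steel post rises 44 mm above the board: 18 mm thick for the lowest 18 mm, then tapering to 5 mm at its tip, so it centres a bore that comes down a few mm off. The master gear turns on an axis 78 mm from the post, in -y.
- master: Dark eight-tooth master gear on the board, 90 mm over tips, 20 mm high, free to turn about its upright axis. Origin: on its axis, 19 mm above the bench; x axis through a tooth's middle. Where a master tooth points at the post, the loose gear needs a gap. Its teeth are bevelled to a ridge and have play: a gear lowered up to 10 deg out of step finds its way in, nudging it.
- master_mark (a point): Point on top of the one tooth of the master that is painted red, 38 mm from the master's axis, on that tooth's middle line (the master's x axis): shows how the master is turned. In mesh the two gears turn opposite ways by equal angles, less up to 25 deg of play.
There are look-alikes about, which are no part of the job. What is shaped like the gear8 but green or turquoise is not meant.

How it is judged:
On the way, in this order (a step that is already met when the one before it is completed fails the run):
1. the eight-tooth gear is down on the post, level, its teeth between the master's (horizontal distance between gear8 and tester below 0.01 m and z of gear8 in the frame of tester below 0.029 m and angle between gear8's own z axis and vertical below 0.2 rad), for 0.1 s.
2. turned in mesh, it has carried the master round so that the marked point on its red tooth is over 20 mm (about 30 degrees of turn) from where it began (distance of master_mark from where it was at the start of the episode above 0.02 m and horizontal distance between gear8 and tester below 0.01 m and z of gear8 in the frame of tester below 0.029 m), for 0.1 s.
At the end, for the whole second after the job is handed in: The eight-tooth gear is at rest on the post, its axis within 10 mm of the post's, its underside within 6 mm of the board's top and within 10 degrees of level, and the marked point on the master's red tooth is still at least 18 mm from where it began (horizontal distance between gear8 and tester below 0.01 m and z of gear8 in the frame of tester below 0.024 m and angle between gear8's own z axis and vertical below 0.17 rad and distance of master_mark from where it was at the start of the episode above 0.018 m and linear speed of gear8 below 0.02 m/s); the robot touches nothing.
It also fails if it takes over 42 s, if anything falls off the work surface, if the arm or the gripper's body presses on something with over 40 N, if the wrist force passes 120 N, or if a joint passes its speed limit or range.

## Working session

There is one attempt and no reset: what is moved stays moved. The work goes in short steps, Python scripts to look and compute and a tool call to move; the robot and the scene stay as the last step left them, time stands still between calls to the robot, and variables do not carry over. Pictures are saved under pics/ and viewed, about 8 in all and at most 12, crops included, and the job is handed in when it is done.

Besides the shell and the picture viewer there is one more tool, called after "Request:" as name([rows], argument=value, ...), one row to a line, values as JSON. jog_arm: Moves the arm, as the interface text tells. Its arguments: {"type":"object","properties":{"steps":{"type":"array"}},"required":["steps"]}

```bash
mkdir -p pics; ls
cat > h.py <<'E'
import numpy as np, cv2
from bench import r
def snap(cam,fn):
    i=r.camera_info(cam); p,d=r.camera(cam); cv2.imwrite('pics/'+fn+'.png',p)
    np.savez('pics/'+fn+'.npz',p=p,d=d,K=i['intrinsics'],R=i['R'],t=i['t']); return p,d,i
def load(fn): return np.load('pics/'+fn+'.npz')
def world(f):
    K,R,t,d=f['K'],f['R'],f['t'],f['d']
    v,u=np.mgrid[:480,:640]
    c=np.stack([(u-K[0,2])/K[0,0]*d,(v-K[1,2])/K[1,1]*d,d],-1)
    return (c-t)@R
def onplane(f,u,v,z):
    K,R,t=f['K'],f['R'],f['t']
    ray=R.T@np.linalg.solve(K,[u,v,1]); o=-R.T@t
    return o+ray*(z-o[2])/ray[2]
E
python3 - <<'E'
from h import *
snap('scene','s0'); snap('wrist','w0'); print(r.sense())
for n in('s0','w0'):
    f=load(n); print(-f['R'].T@f['t'],f['R'][2])
E
```

```text
pics
{'time': 0.1, 'joint_pos': array([-1.50492704e-01,  2.07337014e-01,  1.54279771e+00,  1.49831621e-07,
        1.39349727e+00, -1.50535799e-01]), 'qd': array([ 6.02525768e-04,  1.50234499e-03, -4.85580290e-03, -8.25554031e-05,
        6.64395786e-04,  9.15486951e-04]), 'effort': array([-3.50521914e-04, -3.71862960e+01, -2.82294059e+01,  7.01280241e-02,
        3.11360427e-02, -6.17781598e-05]), 'position': array([5.74319335e-01, 9.61434428e-05, 2.26411961e-01]), 'eef_rot': array([ 0.49956139,  0.50059106, -0.50041655,  0.49942996]), 'ft_force': array([-0.14437192,  0.58630417,  0.31371915]), 'ft_torque': array([-0.05674305, -0.01049383, -0.00061479]), 'finger_gap': 0.0941293282800645}
[ 0.98116522 -0.07503448  0.78518191] [-0.57255638  0.13153287 -0.80924551]
[0.57482636 0.07800347 0.38301719] [-0.00124345 -0.26833605 -0.96332456]
```

View pics/s0.png

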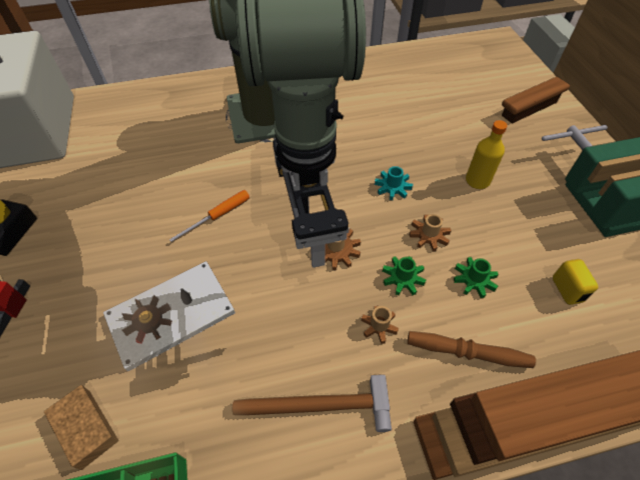

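View pics/w0.png

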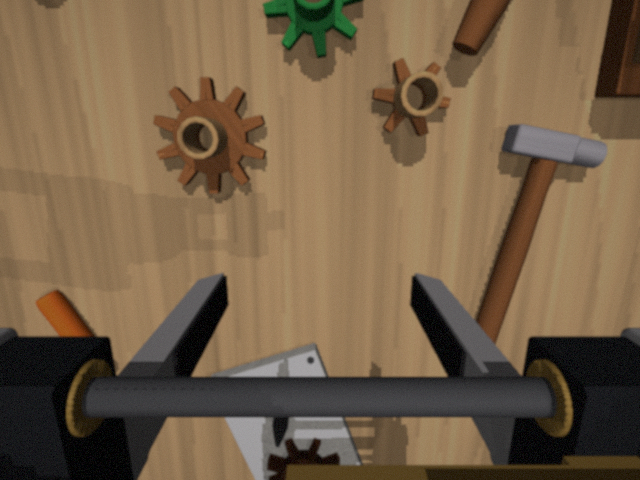

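The first picture shows three brown gears: (340,250) has ten teeth, (380,322) has six, and (431,231) is the eight-tooth candidate. The look-alikes are green at (404,274) and (476,275), and turquoise at (394,182). The board is at about (170,315), with its post at (187,297) and the master at (147,318). I'll rectify close crops of the candidate and the board.

```bash
cat >> h.py <<'E'
def rect(f,cx,cy,z,half=.07,n=400):
    # top-down view at height z: image right = +x, image up = +y
    K,R,t=f['K'],f['R'],f['t']
    a=np.linspace(-half,half,n); X,Y=np.meshgrid(cx+a,cy-a)
    c=np.stack([X,Y,np.full_like(X,z)],-1)@R.T+t
    q=c@K.T; q=(q[...,:2]/q[...,2:]).astype(np.float32)
    return cv2.remap(f['p'],q[...,0],q[...,1],cv2.INTER_CUBIC)
E
python3 - <<'E'
from h import *
f=load('s0'); W=world(f)
for n,u,v,z in(('g8',431,231,.014),('post tip',185,293,.062),('master',147,318,.039)):
    print(n,onplane(f,u,v,z),W[v,u])
P=W[195:265,390:470].reshape(-1,3)
P=P[(P[:,2]>.04)&(P[:,2]<.06)]; print('hub top',len(P),P.mean(0),P.min(0),P.max(0))
# master center / post from depth
Q=W[255:370,95:240].reshape(-1,3)
m=Q[(Q[:,2]>.033)&(Q[:,2]<.045)]; print('master',len(m),m.mean(0),m.min(0),m.max(0))
b=Q[(Q[:,2]>.014)&(Q[:,2]<.022)]; print('board',len(b),cv2.minAreaRect(b[:,:2].astype(np.float32)*1000))
p=Q[(Q[:,2]>.048)]; print('post',len(p),p.mean(0),p[p[:,2].argmax()])
g=onplane(f,431,231,.014);ms=onplane(f,147,318,.039)
cv2.imwrite('pics/c1.png',np.hstack([rect(f,g[0],g[1],.014),rect(f,*ms[:2],.039,.07)]));print(g,ms)
E
```

```text
g8 [0.48511663 0.283086   0.014     ] [0.49857132 0.27337244 0.03491732]
post tip [ 0.5411716 -0.2292479  0.062    ] [ 0.53483319 -0.23146945  0.05158207]
master [ 0.56289216 -0.30476145  0.039     ] [ 0.56278114 -0.30482243  0.03880195]
hub top 271 [0.51107826 0.25262584 0.0476283 ] [0.46609761 0.17438785 0.04002506] [0.5763875  0.30005131 0.05451896]
master 581 [ 0.55590816 -0.30269489  0.03584073] [ 0.5145684  -0.34994203  0.03300223] [ 0.59903894 -0.22581994  0.04476903]
board 5783 ((544.4332885742188, -271.3155212402344), (132.033935546875, 213.38174438476562), 18.973783493041992)
post 102 [ 0.82763061 -0.12942548  0.53481881] [ 0.98116522 -0.07503448  0.78518191]
[0.48511663 0.283086   0.014     ] [ 0.56289216 -0.30476145  0.039     ]
```

View pics/c1.png

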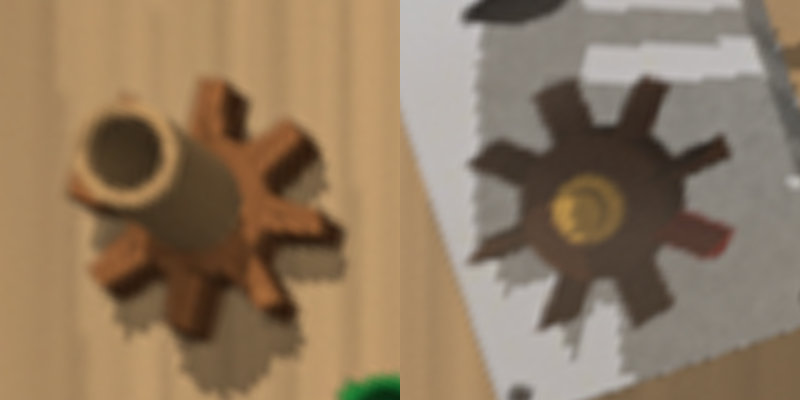

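The left crop shows the candidate with eight teeth, its hub top at crop (125,152). The right crop shows the master with its red tooth at crop (705,235), pointing about -15°, and the post's foot at the top left. I'll move in for a close wrist look at gear8.

Request:
jog_arm([
  {"hand": 1, "travel": [0, -1.3, -2.9], "angular": [0, 0, 0]},
  {"hand": 1, "travel": [0, -1.3, -2.9], "angular": [0, 0, 0]},
  {"hand": 1, "travel": [0, -1.3, -2.9], "angular": [0, 0, 0]},
  {"hand": 1, "travel": [0, -1.3, -2.9], "angular": [0, 0, 0]},
  {"hand": 1, "travel": [0, -1.3, -2.9], "angular": [0, 0, 0]},
  {"hand": 1, "travel": [0, -1.3, -2.9], "angular": [0, 0, 0]},
  {"hand": 1, "travel": [0, -1.3, -2.9], "angular": [0, 0, 0]},
  {"hand": 1, "travel": [0, 0, 0], "angular": [0, 0, 0]},
  {"hand": 1, "travel": [0, 0, 0], "angular": [0, 0, 0]},
])

```text
time: 0.85
position: [0.477, 0.2093, 0.2209]
eef_rot: [-0.498, -0.501, 0.504, -0.496]
ft_force: [0.6, -0.1, 0.3]
finger_gap: 0.0939
```

Run:
```python
from h import *
s=r.sense();print(s['time'],s['position'],s['eef_rot'])
snap('wrist','w1'); f=load('w1')
cv2.imwrite('pics/c2.png',np.hstack([rect(f,.483,.282,.05,.07),rect(f,.483,.282,.014,.07)]))
W=world(f).reshape(-1,3); P=W[(W[:,2]>.046)&(W[:,2]<.054)&(np.hypot(W[:,0]-.483,W[:,1]-.282)<.04)]
print(len(P),cv2.minEnclosingCircle(P[:,:2].astype(np.float32)*1000))
```

```text
0.85 [0.47699825 0.20926377 0.22092364] [-0.49819176 -0.50118658  0.50432983 -0.49625437]
683 ((481.478271484375, 279.5518493652344), 17.808252334594727)
```

View pics/c2.png

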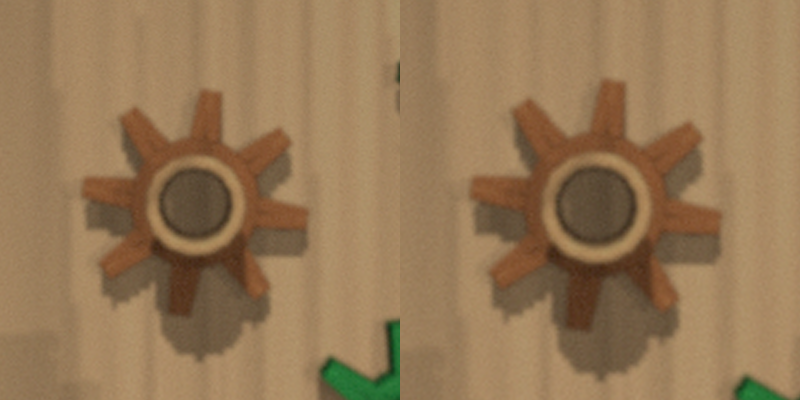

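The crop shows eight teeth. The axis is at (0.4815, 0.2796) and the tooth phase is about 37° (mod 45). The master sits near 24° and the post direction is about 109°, so the gear needs a phase of about 36.5°, meaning almost no turn. Descending to pre-grasp.

Request:
jog_arm([
  {"hand": 1, "travel": [2, 0.2, -3.5], "angular": [0, 0, 0]},
  {"hand": 1, "travel": [2, 0.2, -3.5], "angular": [0, 0, 0]},
  {"hand": 1, "travel": [3, 0, 0], "angular": [0, 0, 0]},
  {"hand": 1, "travel": [3, 0, 0], "angular": [0, 0, 0]},
  {"hand": 1, "travel": [2, 0, 0], "angular": [0, 0, 0]},
  {"hand": 1, "travel": [0, 0, 0], "angular": [0, 0, 0]},
  {"hand": 1, "travel": [0, 0, 0], "angular": [0, 0, 0]},
])

```text
time: 1.48
position: [0.4892, 0.2745, 0.0982]
eef_rot: [-0.503, -0.496, 0.506, -0.495]
ft_force: [0.4, 0.6, 0.3]
finger_gap: 0.0941
```

```bash
cat >> h.py <<'E'
from scipy.spatial.transform import Rotation as Ro
def togo(x,y,z):
    s=r.sense(); M=Ro.from_quat(s['eef_rot']).as_matrix()
    print('t',s['time'],'pos',s['position'].round(4),'travel cm',(M.T@(np.array([x,y,z])-s['position'])*100).round(2),'x',M[:,0].round(3),'yaw of y',np.degrees(np.arctan2(M[1,1],M[0,1])).round(1),'j',s['joint_pos'].round(2),'F',s['ft_force'].round(1),'gap',round(s['finger_gap'],4))
E
python3 -c "
from h import *
togo(.4815,.2796,.049)"
```

```text
t 1.4833 pos [0.4892 0.2745 0.0982] travel cm [ 4.92 -0.76 -0.51] x [-0.003 -0.002 -1.   ] yaw of y -1.0 j [ 0.36  0.32  1.69 -0.    1.14  0.38] F [0.4 0.6 0.3] gap 0.0941
```

Request:
jog_arm([
  {"hand": 1, "travel": [0, -0.8, -0.5], "angular": [0, 0, 0]},
  {"hand": 1, "travel": [1.7, 0, 0], "angular": [0, 0, 0]},
  {"hand": 1, "travel": [1.7, 0, 0], "angular": [0, 0, 0]},
  {"hand": 1, "travel": [1.4, 0, 0], "angular": [0, 0, 0]},
  {"hand": 1, "travel": [0, 0, 0], "angular": [0, 0, 0]},
])

```text
time: 1.9
position: [0.4873, 0.2797, 0.0575]
eef_rot: [0.509, 0.492, -0.503, 0.495]
ft_force: [-0.3, -1.1, -0.2]
finger_gap: 0.0939
```

```bash
python3 -c "
from h import *
togo(.4815,.2796,.049)"
```

```text
t 1.9 pos [0.4873 0.2797 0.0575] travel cm [ 0.84 -0.59  0.02] x [ 0.01   0.004 -1.   ] yaw of y -1.4 j [ 0.37  0.37  1.72 -0.    1.04  0.39] F [-0.3 -1.1 -0.2] gap 0.0939
```

Request:
jog_arm([
  {"hand": 1, "travel": [0.8, -0.6, 0], "angular": [0, 0, 0]},
  {"hand": 1, "travel": [0, 0, 0], "angular": [0, 0, 0]},
  {"hand": 1, "travel": [0.1, -0.1, 0], "angular": [0, 0, 0]},
  {"hand": 0, "travel": [0, 0, 0], "angular": [0, 0, 0]},
  {"hand": 0, "travel": [0, 0, 0], "angular": [0, 0, 0]},
  {"hand": 0, "travel": [0, 0, 0], "angular": [0, 0, 0]},
  {"hand": 0, "travel": [0, 0, 0], "angular": [0, 0, 0]},
  {"hand": 0, "travel": [0, 0, 0], "angular": [0, 0, 0]},
  {"hand": 0, "travel": [0, 0, 0], "angular": [0, 0, 0]},
])

```text
time: 2.65
position: [0.4849, 0.282, 0.0564]
eef_rot: [0.514, 0.49, -0.498, 0.497]
ft_force: [-0.7, 0.5, 0.2]
finger_gap: 0.0575
```

```bash
python3 -c "
from h import *
togo(.4815,.2796,.049)"
```

```text
t 2.65 pos [0.4849 0.282  0.0564] travel cm [ 0.73 -0.36  0.25] x [ 0.023  0.009 -1.   ] yaw of y -1.5 j [0.37 0.36 1.73 0.   1.02 0.4 ] F [-0.7  0.5  0.2] gap 0.0575
```

Request:
jog_arm([
  {"hand": 0.7, "travel": [0.8, -0.4, 0.2], "angular": [0, -0.5, -1.3]},
  {"hand": 0.7, "travel": [0, 0, 0], "angular": [0, 0, 0]},
])

```text
time: 2.82
position: [0.4809, 0.2801, 0.0481]
eef_rot: [-0.506, -0.494, 0.507, -0.493]
ft_force: [-0.5, -1.2, -0.6]
finger_gap: 0.0647
```

```bash
python3 -c "
from h import *
togo(.4815,.2796,.049)"
```

```text
t 2.8167 pos [0.4809 0.2801 0.0481] travel cm [-0.09  0.06  0.05] x [-0.001  0.    -1.   ] yaw of y -1.4 j [0.37 0.38 1.73 0.   1.03 0.4 ] F [-0.5 -1.2 -0.6] gap 0.0647
```

Request:
jog_arm([
  {"hand": 0, "travel": [0, 0, 0], "angular": [0, 0, 0]},
  {"hand": 0, "travel": [0, 0, 0], "angular": [0, 0, 0]},
  {"hand": 0, "travel": [0, 0, 0], "angular": [0, 0, 0]},
  {"hand": 0, "travel": [0, 0, 0], "angular": [0, 0, 0]},
  {"hand": 0, "travel": [0, 0, 0], "angular": [0, 0, 0]},
  {"hand": 0, "travel": [0, 0, 0], "angular": [0, 0, 0]},
  {"hand": 0, "travel": [0, 0, 0], "angular": [0, 0, 0]},
  {"hand": 0, "travel": [0, 0, 0], "angular": [0, 0, 0]},
])

```text
time: 3.48
position: [0.4804, 0.2797, 0.0466]
eef_rot: [-0.505, -0.494, 0.507, -0.493]
ft_force: [-0.3, -0.4, -0.3]
finger_gap: 0.0351
```

```bash
python3 -c "
from h import *
togo(.4815,.2796,.049)"
```

```text
t 3.4833 pos [0.4804 0.2797 0.0466] travel cm [-0.24  0.11  0.01] x [-0.004 -0.001 -1.   ] yaw of y -1.5 j [0.37 0.38 1.73 0.   1.03 0.4 ] F [-0.3 -0.4 -0.3] gap 0.0351
```

Request:
jog_arm([
  {"hand": 0, "travel": [-2, 0, 0], "angular": [0, 0, 0]},
  {"hand": 0, "travel": [-3.6, 0, 0], "angular": [0, 0, 0]},
  {"hand": 0, "travel": [-3.6, 0, 0], "angular": [0, 0, 0]},
  {"hand": 0, "travel": [-3.6, 0, 0], "angular": [0, 0, 0]},
  {"hand": 0, "travel": [-3.6, 0, 0], "angular": [0, 0, 0]},
  {"hand": 0, "travel": [0, 0.3, 2], "angular": [0, 0, 0]},
  {"hand": 0, "travel": [0, 0.4, 3.6], "angular": [0, 0, 0]},
  {"hand": 0, "travel": [0, 0.4, 3.6], "angular": [0, 0, 0]},
  {"hand": 0, "travel": [0, 0.4, 3.6], "angular": [0, 0, 0]},
  {"hand": 0, "travel": [0, 0.4, 3.6], "angular": [0, 0, 0]},
  {"hand": 0, "travel": [0, 0.4, 3.6], "angular": [0, 0, 0]},
  {"hand": 0, "travel": [0, 0.4, 3.6], "angular": [0, 0, 0]},
  {"hand": 0, "travel": [0, 0, 0], "angular": [0, 0, 0]},
])

```text
time: 4.57
position: [0.5014, 0.0354, 0.2189]
eef_rot: [-0.502, -0.496, 0.506, -0.496]
ft_force: [-0.4, -0.2, -1.3]
finger_gap: 0.0349
```

```bash
python3 -c "
from h import *
togo(.55,-.35,.22)"
```

```text
t 4.5667 pos [0.5014 0.0354 0.2189] travel cm [1.000e-02 5.500e+00 3.845e+01] x [-0.004 -0.004 -1.   ] yaw of y -0.9 j [-0.1   0.06  1.72 -0.    1.36 -0.08] F [-0.4 -0.2 -1.3] gap 0.0349
```

Request:
jog_arm([
  {"hand": 0, "travel": [0, 0.5, 3], "angular": [0, 0, 0]},
  {"hand": 0, "travel": [0, 0.5, 3.6], "angular": [0, 0, 0]},
  {"hand": 0, "travel": [0, 0.5, 3.6], "angular": [0, 0, 0]},
  {"hand": 0, "travel": [0, 0.5, 3.6], "angular": [0, 0, 0]},
  {"hand": 0, "travel": [0, 0.5, 3.6], "angular": [0, 0, 0]},
  {"hand": 0, "travel": [0, 0.5, 3.6], "angular": [0, 0, 0]},
  {"hand": 0, "travel": [0, 0.5, 3.6], "angular": [0, 0, 0]},
  {"hand": 0, "travel": [0, 0.5, 3.6], "angular": [0, 0, 0]},
  {"hand": 0, "travel": [0, 0.5, 3.6], "angular": [0, 0, 0]},
  {"hand": 0, "travel": [0, 0.5, 3.6], "angular": [0, 0, 0]},
  {"hand": 0, "travel": [0, 0, 2], "angular": [0, 0, 0]},
  {"hand": 0, "travel": [0, 0, 0], "angular": [0, 0, 0]},
  {"hand": 0, "travel": [0, 0, 0], "angular": [0, 0, 0]},
])

```text
time: 5.65
position: [0.5454, -0.3516, 0.2144]
eef_rot: [-0.504, -0.498, 0.504, -0.493]
ft_force: [0.4, 0.2, -1.4]
finger_gap: 0.0355
```

Run:
```python
from h import *
togo(.541,-.229,.22)
snap('wrist','w2'); f=load('w2')
cv2.imwrite('pics/c3.png',np.hstack([f['p'][:400,100:540][:, :400],rect(f,.552,-.27,.039,.08)]))
W=world(f).reshape(-1,3); P=W[(W[:,2]>.05)&(W[:,2]<.07)&(np.hypot(W[:,0]-.54,W[:,1]+.229)<.03)]
print('post',len(P),P.mean(0) if len(P) else '')
m=W[(W[:,2]>.034)&(W[:,2]<.043)&(np.hypot(W[:,0]-.563,W[:,1]+.305)<.05)]
print('master',len(m),cv2.minEnclosingCircle(m[:,:2].astype(np.float32)*1000))
```

```text
t 5.65 pos [ 0.5454 -0.3516  0.2144] travel cm [ -0.49  -0.64 -12.25] x [-0.005  0.005 -1.   ] yaw of y -1.0 j [-0.71  0.38  1.35  0.    1.42 -0.69] F [ 0.4  0.2 -1.4] gap 0.0355
post 146 [ 0.53077963 -0.23864344  0.05682895]
master 1138 ((556.0018310546875, -311.7125244140625), 44.965415954589844)
```

View pics/c3.png

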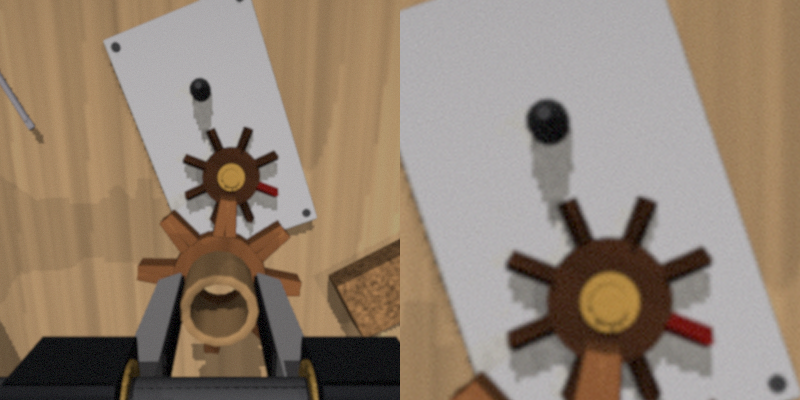

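The picture shows the post at (549,120) and the master at (610,301) in the right-hand crop, with the red tooth at about -20°. The gear is held level. Post: (0.5308, -0.2386). Master phase 23.5°, so the gear needs about 37°, which it has. Moving over the post.

Request:
jog_arm([
  {"hand": 0, "travel": [0, -0.5, -3.6], "angular": [0, 0, 0]},
  {"hand": 0, "travel": [0, -0.5, -3.6], "angular": [0, 0, 0]},
  {"hand": 0, "travel": [0, -0.5, -3.2], "angular": [0, 0, 0]},
  {"hand": 0, "travel": [2.5, 0, 0], "angular": [0, 0, 0]},
  {"hand": 0, "travel": [2.5, 0, 0], "angular": [0, 0, 0]},
  {"hand": 0, "travel": [2.5, 0, 0], "angular": [0, 0, 0]},
  {"hand": 0, "travel": [0, 0, 0], "angular": [0, 0, 0]},
])

```text
time: 6.28
position: [0.5317, -0.229, 0.1397]
eef_rot: [0.503, 0.501, -0.5, 0.496]
ft_force: [-1.4, -0.1, -1.4]
finger_gap: 0.0351
```

```bash
python3 -c "
from h import *
togo(.5308,-.2386,.12)"
```

```text
t 6.2833 pos [ 0.5317 -0.229   0.1397] travel cm [ 1.96 -0.08  0.98] x [-0.002  0.008 -1.   ] yaw of y -0.3 j [-0.56  0.3   1.61  0.01  1.23 -0.56] F [-1.4 -0.1 -1.4] gap 0.0351
```

Request:
jog_arm([
  {"hand": 0, "travel": [1, -0.1, 1], "angular": [0, -0.4, 0]},
  {"hand": 0, "travel": [0, 0, 0], "angular": [0, 0, 0]},
  {"hand": 0, "travel": [0, 0, 0], "angular": [0, 0, 0]},
])

```text
time: 6.53
position: [0.5312, -0.2362, 0.1306]
eef_rot: [0.5, 0.5, -0.5, 0.5]
ft_force: [0.6, 0.0, 0.2]
finger_gap: 0.0347
```

Run:
```python
from h import *
togo(.5308,-.2386,.0646)
snap('side','sd'); f=load('sd'); K,R,t=f['K'],f['R'],f['t']
q=K@(R@np.array([.5308,-.2386,.06])+t); u,v=(q[:2]/q[2]).astype(int); print(u,v)
u=np.clip(u,100,540);v=np.clip(v,75,405)
cv2.imwrite('pics/c4.png',cv2.resize(f['p'][v-75:v+75,u-100:u+100],None,fx=4,fy=4,interpolation=cv2.INTER_CUBIC))
```

```text
t 6.5333 pos [ 0.5312 -0.2362  0.1306] travel cm [ 6.6  -0.03  0.24] x [-0.001  0.    -1.   ] yaw of y -0.0 j [-0.57  0.32  1.62 -0.    1.21 -0.57] F [0.6 0.  0.2] gap 0.0347
421 313
```

View pics/c4.png

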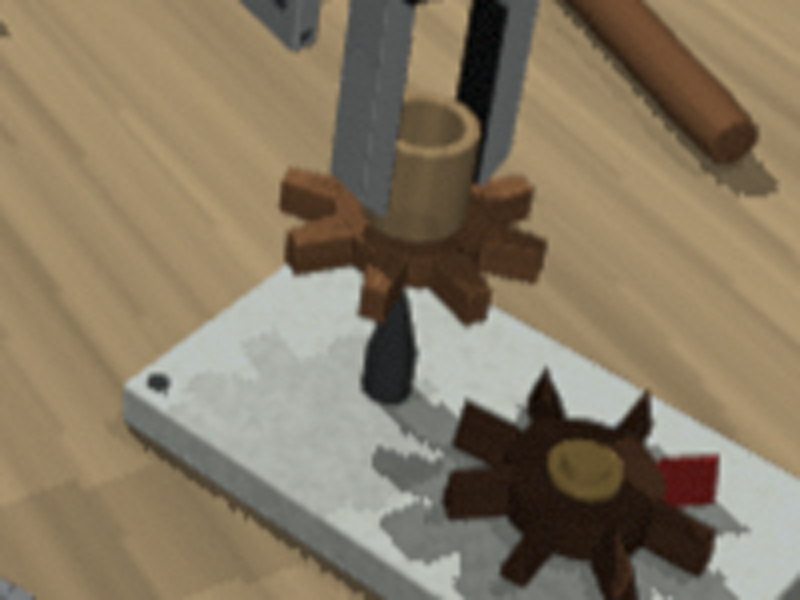

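The gear is held level above the post and the master tooth phase agrees. Lowering in stages.

Request:
jog_arm([
  {"hand": 0, "travel": [0.8, 0, 0.25], "angular": [1.5, 0, 0]},
  {"hand": 0, "travel": [1, 0, 0], "angular": [0, 0, 0]},
  {"hand": 0, "travel": [1, 0, 0], "angular": [0, 0, 0]},
  {"hand": 0, "travel": [0.8, 0, 0], "angular": [0, 0, 0]},
])

```text
time: 6.92
position: [0.5349, -0.2426, 0.0976]
eef_rot: [0.508, 0.489, -0.507, 0.496]
ft_force: [0.0, 0.1, -1.4]
finger_gap: 0.0352
```

```bash
python3 -c "
from h import *
togo(.5308,-.2386,.0646)"
```

```text
t 6.9167 pos [ 0.5349 -0.2426  0.0976] travel cm [ 3.3  -0.45 -0.4 ] x [ 0.008 -0.006 -1.   ] yaw of y -1.8 j [-0.57  0.36  1.63 -0.    1.14 -0.54] F [ 0.   0.1 -1.4] gap 0.0352
```

Request:
jog_arm([
  {"hand": 0, "travel": [0.2, -0.4, -0.4], "angular": [0, 0.3, -0.5]},
  {"hand": 0, "travel": [0, 0, 0], "angular": [0, 0, 0]},
])

```text
time: 7.08
position: [0.5289, -0.2375, 0.0921]
eef_rot: [-0.507, -0.494, 0.509, -0.49]
ft_force: [-0.1, -0.4, -1.2]
finger_gap: 0.0347
```

```bash
python3 -c "
from h import *
togo(.5308,-.2386,.0646)"
```

```text
t 7.0833 pos [ 0.5289 -0.2375  0.0921] travel cm [2.75 0.21 0.11] x [-0.006  0.003 -1.   ] yaw of y -1.8 j [-0.57  0.36  1.64 -0.    1.14 -0.54] F [-0.1 -0.4 -1.2] gap 0.0347
```

Request:
jog_arm([
  {"hand": 0, "travel": [0.7, 0.1, 0.1], "angular": [0, 0, 0.2]},
  {"hand": 0, "travel": [0.5, 0, 0], "angular": [0, 0, 0]},
  {"hand": 0, "travel": [0.3, 0, 0], "angular": [0, 0, 0]},
])

```text
time: 7.33
position: [0.5301, -0.2386, 0.0761]
eef_rot: [0.508, 0.493, -0.508, 0.491]
ft_force: [-0.4, -0.1, -0.3]
finger_gap: 0.0352
```

```bash
python3 -c "
from h import *
togo(.5308,-.2386,.0646)"
```

```text
t 7.3333 pos [ 0.5301 -0.2386  0.0761] travel cm [1.15 0.07 0.  ] x [-0.001  0.002 -1.   ] yaw of y -1.8 j [-0.57  0.39  1.65  0.    1.11 -0.54] F [-0.4 -0.1 -0.3] gap 0.0352
```

Request:
jog_arm([
  {"hand": 0, "travel": [0.6, 0.05, 0], "angular": [0, 0, 0]},
  {"hand": 0, "travel": [0.3, 0, 0], "angular": [0, 0, 0]},
  {"hand": 0, "travel": [0.2, 0, 0], "angular": [0, 0, 0]},
])

```text
time: 7.58
position: [0.5308, -0.2385, 0.0645]
eef_rot: [0.508, 0.493, -0.508, 0.491]
ft_force: [-5.7, 3.2, 18.7]
finger_gap: 0.0351
```

```bash
python3 -c "
from h import *
togo(.5308,-.2386,.0646)"
```

```text
t 7.5833 pos [ 0.5308 -0.2385  0.0645] travel cm [-0.01 -0.    0.01] x [-0.001  0.003 -1.   ] yaw of y -1.8 j [-0.57  0.4   1.65  0.    1.09 -0.54] F [-5.7  3.2 18.7] gap 0.0351
```

Seated at the expected height with 19 N. Now turning in mesh.

Request:
jog_arm([
  {"hand": 0, "travel": [0, 0, 0], "angular": [0, 0, 0]},
  {"hand": 0, "travel": [0, 0, 0], "angular": [0, 0, 0]},
  {"hand": 0, "travel": [0, 0, 0], "angular": [4, 0, 0]},
  {"hand": 0, "travel": [0, 0, 0], "angular": [4, 0, 0]},
  {"hand": 0, "travel": [0, 0, 0], "angular": [4, 0, 0]},
])

```text
time: 8.0
position: [0.5317, -0.2389, 0.0649]
eef_rot: [0.559, 0.434, -0.558, 0.434]
ft_force: [-0.5, 0.3, -0.9]
finger_gap: 0.0355
```

```bash
python3 -c "
from h import *
togo(.5308,-.2386,.0646)"
```

```text
t 8.0 pos [ 0.5317 -0.2389  0.0649] travel cm [ 0.03 -0.09 -0.01] x [ 0.     0.002 -1.   ] yaw of y -14.3 j [-0.57  0.4   1.65  0.    1.09 -0.32] F [-0.5  0.3 -0.9] gap 0.0355
```

Request:
jog_arm([
  {"hand": 0, "travel": [0, -0.05, 0], "angular": [6, 0, 0]},
  {"hand": 0, "travel": [0, 0, 0], "angular": [6, 0, 0]},
  {"hand": 0, "travel": [0, 0, 0], "angular": [6, 0, 0]},
  {"hand": 0, "travel": [0, 0, 0], "angular": [6, 0, 0]},
  {"hand": 0, "travel": [0, 0, 0], "angular": [6, 0, 0]},
  {"hand": 0, "travel": [0, 0, 0], "angular": [6, 0, 0]},
])

```text
time: 8.5
position: [0.532, -0.2389, 0.0647]
eef_rot: [0.67, 0.23, -0.668, 0.23]
ft_force: [0.9, -0.2, -0.7]
finger_gap: 0.0348
```

```bash
python3 -c "
from h import *
togo(.5308,-.2386,.0646)"
```

```text
t 8.5 pos [ 0.532  -0.2389  0.0647] travel cm [ 0.01 -0.1   0.08] x [ 0.002  0.001 -1.   ] yaw of y -52.0 j [-0.57  0.4   1.65  0.    1.08  0.34] F [ 0.9 -0.2 -0.7] gap 0.0348
```

Request:
jog_arm([
  {"hand": 0, "travel": [0, -0.05, 0.05], "angular": [6, 0, 0]},
  {"hand": 0, "travel": [0, 0, 0], "angular": [6, 0, 0]},
  {"hand": 0, "travel": [0, 0, 0], "angular": [6, 0, 0]},
  {"hand": 0, "travel": [0, 0, 0], "angular": [6, 0, 0]},
  {"hand": 0, "travel": [0, 0, 0], "angular": [6, 0, 0]},
  {"hand": 0, "travel": [0, 0, 0], "angular": [6, 0, 0]},
  {"hand": 0, "travel": [0, 0, 0], "angular": [0, 0, 0]},
])

```text
time: 9.08
position: [0.5323, -0.2392, 0.0648]
eef_rot: [0.709, -0.0, -0.705, 0.0]
ft_force: [-0.1, 0.9, -0.4]
finger_gap: 0.035
```

Run:
```python
from h import *
togo(.5308,-.2386,.0646)
f=None; snap('side','sd2'); f=load('sd2'); u,v=440,335
a=cv2.resize(f['p'][v-75:v+75,u-75:u+75],None,fx=2.67,fy=2.67,interpolation=cv2.INTER_CUBIC)
snap('scene','s2'); b=cv2.resize(rect(load('s2'),.548,-.28,.039,.08),a.shape[1::-1])
cv2.imwrite('pics/c5.png',np.hstack([a,b]))
```

```text
t 9.0833 pos [ 0.5323 -0.2392  0.0648] travel cm [ 0.02 -0.06  0.15] x [ 0.005 -0.    -1.   ] yaw of y -90.0 j [-0.57  0.4   1.66  0.    1.08  1.  ] F [-0.1  0.9 -0.4] gap 0.035
```

View pics/c5.png

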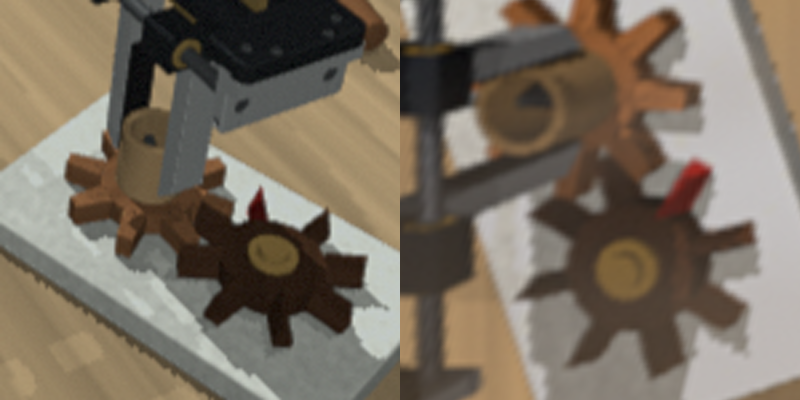

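The red tooth has turned from about -20° to about +60°. The gear lies flat and in mesh. Releasing and lifting.

Request:
jog_arm([
  {"hand": 0.6, "travel": [0, 0, 0], "angular": [0, 0, 0]},
  {"hand": 0.6, "travel": [0, 0, 0], "angular": [0, 0, 0]},
  {"hand": 0.6, "travel": [0, 0, 0], "angular": [0, 0, 0]},
  {"hand": 0.6, "travel": [0, 0, 0], "angular": [0, 0, 0]},
  {"hand": 0.6, "travel": [0, 0, 0], "angular": [0, 0, 0]},
])

```text
time: 9.6
position: [0.5327, -0.2396, 0.0654]
eef_rot: [0.709, 0.003, -0.705, 0.004]
ft_force: [0.2, -0.3, -0.7]
finger_gap: 0.0559
```

```bash
python3 -c "
from h import *
togo(.5308,-.2386,.0646)"
```

```text
t 9.6 pos [ 0.5327 -0.2396  0.0654] travel cm [ 0.07 -0.1   0.19] x [ 0.006 -0.001 -1.   ] yaw of y -89.4 j [-0.57  0.4   1.65  0.    1.08  0.99] F [ 0.2 -0.3 -0.7] gap 0.0559
```

Request:
jog_arm([
  {"hand": 0.6, "travel": [-1, 0, 0], "angular": [0, 0, 0]},
  {"hand": 0.6, "travel": [-2, 0, 0], "angular": [0, 0, 0]},
  {"hand": 0.6, "travel": [-3, 0, 0], "angular": [0, 0, 0]},
  {"hand": 0.6, "travel": [-3, 0, 0], "angular": [0, 0, 0]},
  {"hand": 0.6, "travel": [-3, 0, 0], "angular": [0, 0, 0]},
  {"hand": 0.6, "travel": [0, 0, 0], "angular": [0, 0, 0]},
  {"hand": 0.6, "travel": [0, 0, 0], "angular": [0, 0, 0]},
])

```text
time: 10.18
position: [0.5309, -0.2387, 0.1924]
eef_rot: [0.708, 0.005, -0.706, 0.004]
ft_force: [-0.3, 0.3, -1.1]
finger_gap: 0.0563
```

Run:
```python
from h import *
togo(.5308,-.2386,.0646)
snap('side','sd3'); f=load('sd3'); u,v=440,335
a=cv2.resize(f['p'][v-75:v+75,u-75:u+75],None,fx=2.67,fy=2.67,interpolation=cv2.INTER_CUBIC)
snap('scene','s3'); b=cv2.resize(rect(load('s3'),.548,-.28,.039,.08),a.shape[1::-1])
cv2.imwrite('pics/c6.png',np.hstack([a,b]))
W=world(load('s3')).reshape(-1,3); P=W[(W[:,2]>.0655)&(W[:,2]<.0715)&(np.hypot(W[:,0]-.531,W[:,1]+.239)<.03)]
if len(P): print(len(P),P.mean(0),cv2.minEnclosingCircle(P[:,:2].astype(np.float32)*1000))
```

```text
t 10.1833 pos [ 0.5309 -0.2387  0.1924] travel cm [ 1.278e+01 -1.000e-02  5.000e-02] x [ 0.003  0.    -1.   ] yaw of y -89.3 j [-0.57  0.25  1.56  0.    1.33  0.99] F [-0.3  0.3 -1.1] gap 0.0563
132 [ 0.53476503 -0.23602759  0.06768376] ((534.2236938476562, -236.2866973876953), 18.24250602722168)
```

View pics/c6.png

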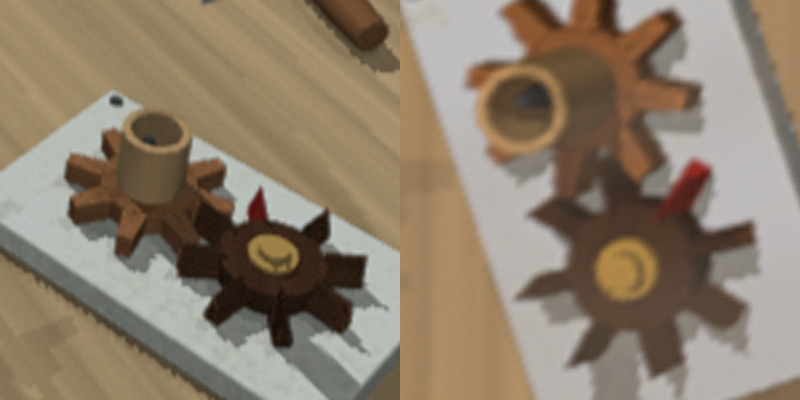

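The gear is flat on the board and in mesh. Its hub top is at z ≈ 0.068, as expected, the red tooth is still turned, and the gripper is clear.

```bash
python3 -c "
from bench import r
print(r.close_job())"
```

```text
the job is handed in; nothing more can be done
None
```

The eight-tooth gear is on the post, lying flat on the board and in mesh with the master. I turned it about 88° and the red tooth went round with it. The job was handed in at about 10.3 s of the 42 s allowed, and no verdict was reported.

**What I did:** I gripped the gear by its hub and lowered it until it touched down at the expected height, with about 19 N of contact force. I then turned it in mesh, let go and lifted clear.

**Last checks:**
- **Height:** the hub top measured about 0.068 m above the bench, which is right for a gear resting on the board.
- **Red tooth:** it moved from about -20° to about +60°, roughly 50 mm of travel, and stayed there after release.
- **Gripper:** it ended about 12 cm above the gear, with no contact force.

**What disagreed:** the scene camera put the hub axis about 4 mm from where the wrist camera had measured the post. That is within the 10 mm limit and the post is through the bore, so I took it as calibration error. The first rough scene reading of the post was about 1 cm off, and I used the wrist camera's value instead.

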